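# Put away the chromatography bench

### The arm

A 6-joint arm with a two-finger parallel gripper is mounted at the origin on the work surface. World frame = base frame: x ahead of the robot, y to its left, z up, the work surface at z = 0. Lengths are in m, angles in rad, forces in N, time in s.
With the tool pointing down it reaches from about 0.225 to 0.875 m from the base axis. Payload 3.4 kg.
Tool frame: the origin (TCP) lies between the finger pads; the fingertips stand 22 mm ahead of it and the grasp point (between the pads) lies 3 mm ahead of it (manip.finger_overhang is the distance from the TCP to the fingertips, in m); z points along the fingers, y is the line along which they close (so a half turn about z gives the same grasp; the last joint's range is limited). The gripper opens to 85 mm and grips with 20 to 120 N. Pads are 22 mm wide; open, the fingers measure 114 mm over their backs; the gripper's body (76 mm by 85 mm) begins 54 mm behind the grasp point. The pads swing forward as they close: fully open they stand 13 mm farther back than shut.
Start: joints at [0.998, 0.276, 1.505, -0, 1.361, -0.121], TCP at [0.251, 0.517, 0.253] pointing down, gripper open.
Joint ranges: [-2.89, 2.89], [-0.75, 2.08], [0.22, 2.7], [-1.18, 4.32], [0.11, 2.71], [-2.7, 2.7]. Speed limits (rad/s): [2.57, 2.57, 3.14, 3.14, 3.14, 3.14].

### API

Orientations are given as a unit quaternion [w, x, y, z].
In Python, from rig import get_state, eyes, order, manip gives the robot as it stands.
- The arm moves only by the tool drive_tool, never from a script. Its argument "rows" is a list of rows, each a list of 4 numbers: the shift along the tool's x, y, z in units of 25 mm (1.0 is 25 mm), then the turn about the tool's z in units of 6 degrees (1.0 is 6 degrees). A call has exactly 8 rows; each row is the pose to reach, as a shift and turn from the pose commanded when the call began, along the tool's axes at that moment; what a row does not reach only later rows make up. A row lasts 1/12 s, in which the tool goes at most 41.7 mm and 7.16 degrees, less where a joint would pass 70% of its speed; a pose out of reach is approached as far as the arm can. A call with a gripper value outside its range is refused whole. "grip" is the finger opening in mm, from 0 to 85.4, set as the call begins (left out, the last holds). The fingers move at their own pace and stop on an object; "newtons" is the grip in N (left out, the last holds). Time passes only in rows, so rows that repeat a pose let the fingers close, or fill a call up. It gives the time, the measured TCP pose, the force, the opening and the grip force at its end, in the units of the state.
- get_state(): the state, without advancing time (a new reading comes with each control period).
- eyes.get_image(name): name is "scene" or "top" or "wrist"; returns (picture, depth): 400x640x3 uint8, red, green, blue; 400x640 float32, m along the optical axis (not along the pixel's ray), 0 where there is no reading.
- eyes.camera_info(name): a dict with "fx", "fy", "cx", "cy" (pixels), "R" (3x3) and "t" (3): a world point X has camera coordinates R X + t. Camera axes: x right, y down, z forward; pixel columns grow to the right and rows downward; lengths in m; the calibration is good to about 2 mm. The wrist camera is an equidistant fisheye: a pixel r from the principal point sees the ray r / f radians off the axis. A picture is of the moment at which its call begins: read the wrist's pose just before it. camera_info takes no time and is no camera call; for the wrist camera it gives the pose at the moment of the call.
- order.sign_off(): hands the job in; it is judged then, once.
The state is a dict: "clock": time; "qpos": joint angles; "qd": joint speeds; "effort": joint torques, N m; "position": TCP position; "ee_rot": TCP orientation; "contact_force": force on the tool from outside, world axes, zero at the start; "moment": the same for the moment, N m; "width": finger opening in m; "gripper_force": force on a finger pad.
Only numpy, scipy, OpenCV 4.12 (cv2) and the standard library are available. Lean on these libraries where they do the work, as an engineer would, in place of code of your own. Each camera call takes 0.05 s, during which the arm holds its last target. There are 200 camera calls.

### The job

Tidy the chromatography bench: stand both glass-stoppered bottles upright in the deep white spill tray, lay the long slim steel column flat in the shallow oblong steel tray, and lay the short stout guard-column holder flat in the round white dish. Set each thing down rather than dropping it, never tip the bottles over, and leave the open beaker and the squat amber jar standing where they are.

Things in the scene. Friction and masses are not known exactly. Their poses are not given: they have to be found in the camera images.
- bottle_large: The larger glass-stoppered reagent bottle: pale clear glass, white paper label round the body, 86 mm tall, standing on the bench. Straight cylindrical body 42 mm in diameter up to 48 mm, then a shoulder, a 22 mm neck and a flat disc stopper 31 mm in diameter (stopper and bottle are one piece). 0.13 kg. Origin at the centre of its underside, z up.
- bottle_small: The smaller glass-stoppered reagent bottle: same shape, 72 mm tall, body 34 mm in diameter up to 40 mm, neck 18 mm, disc stopper 25 mm (one piece). 0.08 kg. Origin at the centre of its underside, z up.
- column: Chromatography column: a long slim steel tube lying on the bench, 10 mm in diameter, 146 mm long, with a hexagonal end fitting (16 mm across the flats, 22 mm long) near each end and short black plugs (158 mm over all). Bare tube for 49 mm either side of the middle. 0.10 kg. Origin at mid-length on the tube's axis, 8 mm above whatever it lies on; its x axis runs along the tube. It does not roll.
- guard: Guard-column holder: a short stout steel cylinder lying on the bench, 20 mm in diameter in the middle (for 18 mm either side of mid-length), with a hexagonal collar (26 mm across the flats, 12 mm long) at each end and black plugs, 70 mm over all. 0.13 kg. Origin at mid-length on its axis, 13 mm above whatever it lies on; x axis along its length. It does not roll.
- spill_tray: Deep rectangular white plastic spill tray, fixed to the bench: outside 130 mm (its x) by 180 mm (its y) and 35 mm tall, walls and floor 5 mm thick, open on top. Where the bottles belong; there is room for the two side by side along its y. Origin at the centre of its underside, on the bench.
- column_tray: Shallow oblong grey steel tray, low-walled and long for its width, fixed to the bench: outside 100 mm (its x) by 240 mm (its y) and 14 mm tall, walls and floor 5 mm thick, open on top. Where the long column belongs, lying along the tray's y. Origin at the centre of its underside, on the bench.
- dish: Small round white ceramic dish, fixed to the bench: 128 mm across the rim, 120 mm at the foot, 16 mm tall, wall 4 mm, flat floor 5 mm thick. Where the guard-column holder belongs. Origin at the centre of its underside, on the bench.
- beaker: Bystander, loose: small open glass beaker, 48 mm in diameter, 58 mm tall, standing among the things. To be left alone. Origin at the centre of its underside.
- jar: Bystander, loose: squat amber glass jar with a black screw cap, 46 mm in diameter, 50 mm tall, no neck, standing among the things. To be left alone. Origin at the centre of its underside.
Not all that is in view belongs to the job. Leave any black or red look-alike of the bottle_large alone.

How it is judged:
At the end, for the whole second after the job is handed in: Both bottles stand upright (within 7 degrees) on the spill tray's floor; column flat on the steel tray's floor, inside it; guard holder flat on the dish's floor, middle within 45 mm of its centre; all released and at rest; beaker and jar within 30 mm of their starts (x of bottle_large in the frame of spill_tray between -0.05 and 0.05 m and y of bottle_large in the frame of spill_tray between -0.075 and 0.075 m and z of each of bottle_large, bottle_small in the frame of spill_tray below 0.01 m and angle between each of bottle_large, bottle_small's own z axis and vertical below 0.12 rad and x of bottle_small in the frame of spill_tray between -0.05 and 0.05 m and y of bottle_small in the frame of spill_tray between -0.075 and 0.075 m and x of column in the frame of column_tray between -0.045 and 0.045 m and y of column in the frame of column_tray between -0.055 and 0.055 m and z of column in the frame of column_tray below 0.017 m and angle between column's own x axis and vertical between 1.47 and 1.67 rad and horizontal distance between guard and dish below 0.045 m and z of guard in the frame of dish below 0.022 m and angle between guard's own x axis and vertical between 1.45 and 1.69 rad and linear speed of each of bottle_large, bottle_small, column, guard below 0.02 m/s and angular speed of each of bottle_large, bottle_small, column, guard below 0.3 rad/s and contact force between the fingers and bottle_large below 0.05 N and contact force between the fingers and bottle_small below 0.05 N and contact force between the fingers and column below 0.05 N and contact force between the fingers and guard below 0.05 N and distance of each of beaker, jar from where it was at the start of the episode below 0.03 m and angle between each of beaker, jar's own z axis and vertical below 0.15 rad); the robot touches nothing.
It fails at once if a task thing is let go in the air, more than about 40 mm above where it should stand or lie ((contact force between the fingers and bottle_large below 0.02 N and height (world z) of bottle_large above 0.046 m) or (contact force between the fingers and bottle_small below 0.02 N and height (world z) of bottle_small above 0.046 m) or (contact force between the fingers and column below 0.02 N and height (world z) of column above 0.054 m) or (contact force between the fingers and guard below 0.02 N and height (world z) of guard above 0.059 m)).
It fails at once if a stoppered bottle is tipped more than about 40 degrees (angle between any of bottle_large, bottle_small's own z axis and vertical above 0.7 rad).
It fails at once if the beaker or the amber jar is pushed more than 30 mm or knocked over (distance of any of beaker, jar from where it was at the start of the episode above 0.03 m or angle between any of beaker, jar's own z axis and vertical above 0.7 rad).
It also fails if it takes over 115 s, if anything falls off the work surface, if the arm or the gripper's body presses on something with over 40 N, if the wrist force passes 120 N, or if a joint passes its speed limit or range.

## Working session

There is one attempt and no reset: what is moved stays moved. The work goes in short steps, Python scripts to look and compute and a tool call to move; the robot and the scene stay as the last step left them, time stands still between calls to the robot, and variables do not carry over. Pictures are saved under pics/ and viewed, at most 14 in all, crops included, and the job is handed in when it is done.

Besides the shell and the picture viewer there is one more tool, called after "Emit:" by a JSON object that holds its "fn" and its "kwargs". drive_tool: Moves the arm, as the interface text tells. Its arguments: {"type":"object","properties":{"rows":{"type":"array","items":{"type":"array","items":{"type":"number"}}},"grip":{"type":"number"},"newtons":{"type":"number"}},"required":["rows"]}

```bash
mkdir -p pics; ls
cat > h.py <<'E'
import numpy as np, cv2
from rig import get_state, eyes, order, manip
def snap(n,f):
    im,d=eyes.get_image(n); cv2.imwrite('pics/%s.png'%f,im[:,:,::-1]); np.savez('pics/%s.npz'%f,im=im,d=d); return im,d
def cloud(n,d):
    c=eyes.camera_info(n); v,u=np.mgrid[:400,:640]
    p=np.stack([(u-c['cx'])/c['fx']*d,(v-c['cy'])/c['fy']*d,d],-1)
    w=(p-np.array(c['t']))@np.array(c['R']); w[d==0]=np.nan; return w
E
python3 - <<'E'
from h import *
for n in ('top','scene'):
    im,d=snap(n,n+'0'); w=cloud(n,d); np.save('pics/%s0w.npy'%n,w)
s=get_state(); print({k:np.round(s[k],3) for k in s}); print(np.round(eyes.camera_info('top')['R'],2),eyes.camera_info('top')['t'])
E
```

```text
pics
{'clock': np.float64(0.1), 'qpos': array([ 0.998,  0.277,  1.506,  0.   ,  1.361, -0.121]), 'qd': array([-0.   , -0.003, -0.003, -0.001,  0.001,  0.   ]), 'effort': array([ 2.0000e-03, -4.1770e+01, -2.4641e+01, -0.0000e+00,  6.0000e-03,
        0.0000e+00]), 'position': array([0.251, 0.517, 0.253]), 'ee_rot': array([-0.   ,  0.224,  0.975, -0.001]), 'contact_force': array([-0.378,  0.42 ,  0.017]), 'moment': array([ 0.022, -0.033,  0.081]), 'gripper_force': np.float64(0.0), 'width': np.float64(0.085)}
[[ 0.02 -1.    0.01]
 [-0.99 -0.02 -0.1 ]
 [ 0.1  -0.01 -0.99]] [-0.01598474  0.53279774  0.9464668 ]
```

View pics/top0.png

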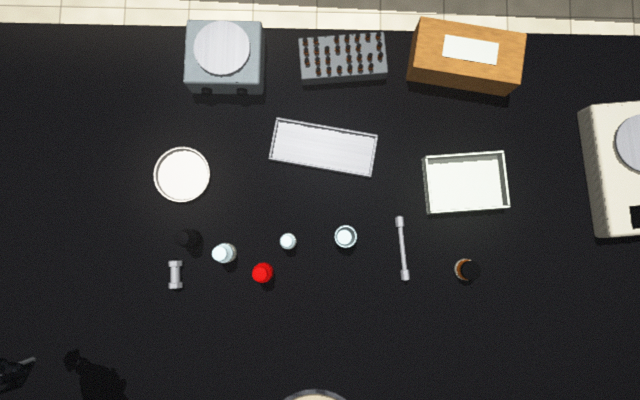

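View pics/scene0.png

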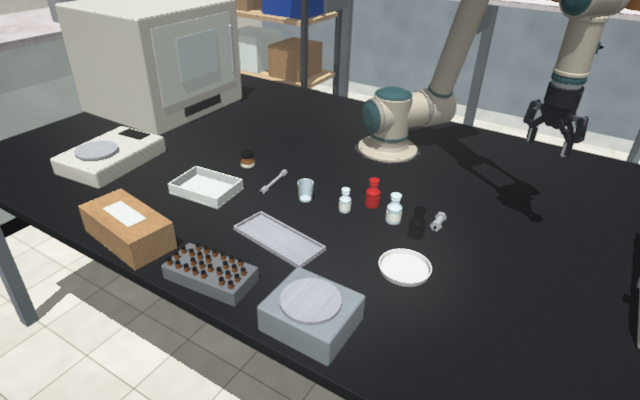

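Top view: the bottle_large candidates are pale (223,253), black look-alike (187,239), red look-alike (262,273) and the smaller pale bottle (288,241). By the description I take (223,253) as bottle_large and (288,241) as bottle_small. The others are guard (175,275), column (403,248), beaker (345,237), jar (467,269), dish (182,175), column tray (323,147) and spill tray (466,183). Next I measure these and check the choice in a crop.

Run:
```python
from h import *
im=cv2.imread('pics/top0.png'); w=np.load('pics/top0w.npy')
c=im[215:310,150:310]; cv2.imwrite('pics/crop0.png',cv2.resize(c,None,fx=5,fy=5,interpolation=cv2.INTER_CUBIC))
m=(w[...,2]>.007)&(w[...,0]>.2)&(w[...,0]<.62)&(np.abs(w[...,1])<.45)
n,l,st,ce=cv2.connectedComponentsWithStats(m.astype(np.uint8))
for i in range(1,n):
    if st[i,4]<25: continue
    p=w[l==i]; zt=np.nanpercentile(p[:,2],97); 
    r=cv2.minAreaRect(p[:,:2].astype(np.float32)*1000)
    t=p[p[:,2]>zt-.008]; rt=cv2.minAreaRect(t[:,:2].astype(np.float32)*1000)
    f=lambda r:[np.round(x,1) for x in r]
    print(ce[i].round(),st[i,4],'zt',zt.round(4),f(r),'TOP',f(rt))
```

```text
[176. 184.] 330 zt 0.0196 [array([574.1, 316.9]), array([ 91.4, 126.2]), np.float64(0.2)] TOP [array([573.8, 316.8]), array([ 90.6, 126.2]), np.float64(0.9)]
[341. 170.] 215 zt 0.0172 [array([606.5, -36.8]), array([ 26.8, 168. ]), np.float64(0.0)] TOP [array([606.8, -36.8]), array([ 26., 168.]), np.float64(0.0)]
[467. 194.] 787 zt 0.0372 [array([ 572.4, -333. ]), array([110.5, 181.9]), np.float64(4.8)] TOP [array([ 572.7, -333. ]), array([110.4, 181.6]), np.float64(5.0)]
[401. 248.] 369 zt 0.0184 [array([ 430.7, -189.7]), array([156.7,  18.4]), np.float64(6.2)] TOP [array([ 431.6, -188.5]), array([153.9,  16.8]), np.float64(5.8)]
[346. 236.] 216 zt 0.0604 [array([454.1, -56.9]), array([45.4, 45.7]), np.float64(0.9)] TOP [array([454.1, -56.9]), array([45.4, 45.7]), np.float64(0.9)]
[188. 239.] 419 zt 0.089 [array([443.1, 283.5]), array([36.4, 42.3]), np.float64(72.8)] TOP [array([444.4, 286.5]), array([28.5, 29.4]), np.float64(55.8)]
[287. 241.] 196 zt 0.0748 [array([442.4,  68.1]), array([31.2, 31.8]), np.float64(0.9)] TOP [array([442.1,  69.5]), array([21.2, 23.7]), np.float64(0.9)]
[223. 253.] 371 zt 0.0888 [array([414. , 204.6]), array([35.9, 39.5]), np.float64(88.6)] TOP [array([413.7, 207.7]), array([27. , 29.8]), np.float64(0.8)]
[174. 274.] 337 zt 0.0282 [array([364.1, 319.7]), array([68.6, 30.6]), np.float64(1.7)] TOP [array([364.7, 318.3]), array([59.4, 21.9]), np.float64(1.9)]
[467. 270.] 438 zt 0.053 [array([ 386.6, -329.8]), array([42.8, 42.8]), np.float64(13.7)] TOP [array([ 385.8, -331.3]), array([40.4, 40.3]), np.float64(13.7)]
[262. 273.] 337 zt 0.0887 [array([374. , 119.4]), array([41.2, 36.6]), np.float64(31.1)] TOP [array([372.7, 121.8]), array([29. , 29.3]), np.float64(0.5)]
[ 23. 375.] 47 zt 0.3225 [array([228.2, 449.4]), array([3.4, 8.3]), np.float64(66.8)] TOP [array([230.9, 448.8]), array([1.5, 2.3]), np.float64(9.2)]
```

View pics/crop0.png

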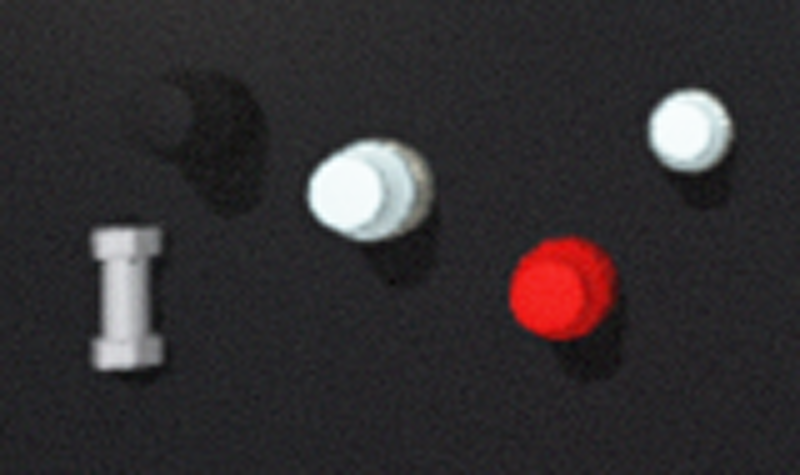

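The crop shows the pale stoppered bottle with a clear/white body at (370,190), the red one at (562,287), and the black one at (165,115). The large-bottle choice is confirmed. Now the tray poses.

Run:
```python
from h import *
w=np.load('pics/top0w.npy'); z=w[...,2]
for nm,(a,b,c,d),lo,hi in (('dish',(135,215,140,220),.010,.03),('ctray',(108,185,260,385),.009,.03),('spill',(140,222,412,520),.025,.05)):
    p=w[a:b,c:d].reshape(-1,3); q=p[(p[:,2]>lo)&(p[:,2]<hi)]
    r=cv2.minAreaRect(q[:,:2].astype(np.float32)*1000); print(nm,len(q),[np.round(x,1) for x in r], np.round(cv2.boxPoints(r)).tolist(), np.percentile(q[:,2],[50,97]).round(4))
print(manip.finger_overhang)
```

```text
dish 417 [array([590.8, 316.7]), array([125.8, 125.5]), np.float64(28.5)] [[506.0, 342.0], [566.0, 232.0], [676.0, 292.0], [616.0, 402.0]] [0.0156 0.0196]
ctray 750 [array([661.1,  -6.2]), array([240.3, 101. ]), np.float64(81.0)] [[592.0, -117.0], [692.0, -133.0], [730.0, 105.0], [630.0, 120.0]] [0.0135 0.0172]
spill 782 [array([ 582.6, -332. ]), array([130.3, 181.6]), np.float64(5.2)] [[510.0, -247.0], [526.0, -428.0], [656.0, -417.0], [639.0, -236.0]] [0.034  0.0379]
0.022
```

```bash
cat > go.py <<'E'
import sys
from h import *
from scipy.spatial.transform import Rotation as Ro
# usage: go.py x y z yaw_deg(of tool y): units of shift/turn from the current pose
s=get_state(); q=s['ee_rot']; R=Ro.from_quat([q[1],q[2],q[3],q[0]]).as_matrix()
a=list(map(float,sys.argv[1:])); d=R.T@(np.array(a[:3])-s['position'])/.025
yaw=np.degrees(np.arctan2(R[1,1],R[0,1]))
print('units',d.round(2),'turn',round(-((a[3]-yaw+180)%360-180)/6,2),'| pos',np.round(s['position'],4),'yaw',yaw.round(1),'tilt',np.degrees(np.arccos(-R[2,2])).round(2),'w',round(float(s['width']),4),'F',np.round(s['contact_force'],1),'t',s['clock'])
E
python3 go.py .364 .319 .10 92; python3 -c "
from rig import manip; print([x for x in dir(manip) if x[0]!='_'])"
```

```text
units [-7.53 -5.14  6.11] turn -4.65 | pos [0.2508 0.5169 0.2525] yaw 64.1 tilt 0.09 w 0.0855 F [-0.4  0.4  0. ] t 0.1
['MotionError', 'finger_overhang']
```

Emit:
{"fn": "drive_tool", "kwargs": {"rows": [[-1,-0.7,0.7,-0.6],[-2,-1.4,1.5,-1.2],[-3.2,-2.2,2.5,-1.9],[-4.4,-3,3.5,-2.6],[-5.6,-3.8,4.5,-3.4],[-6.7,-4.6,5.5,-4.1],[-7.5,-5.1,6.1,-4.65],[-7.53,-5.14,6.11,-4.65]], "grip": 50, "newtons": 50}}

```text
clock: 0.77
position: [0.3636, 0.3142, 0.0969]
ee_rot: [-0.003, -0.017, 1.0, -0.003]
contact_force: [-0.4, 0.0, -0.3]
width: 0.0501
gripper_force: 0.0
```

```bash
python3 go.py .364 .319 .026 92; python3 -c "
from h import *
snap('wrist','w1')"
```

```text
units [-0.04  0.21  2.83] turn -0.02 | pos [0.3636 0.3142 0.0969] yaw 91.9 tilt 0.52 w 0.0501 F [-0.4  0.  -0.3] t 0.7667
```

View pics/w1.png

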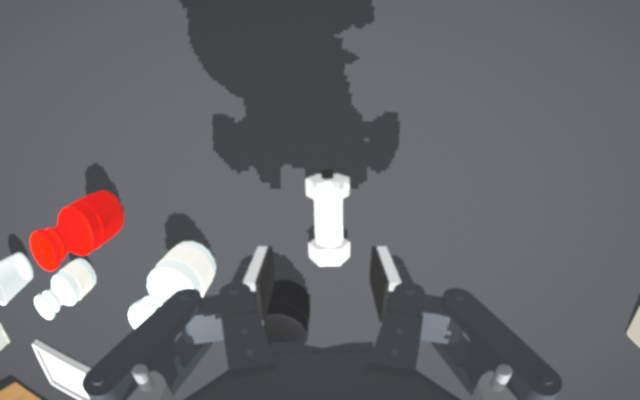

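The wrist view shows the guard at (329,220) between the fingers (pads at 265 and 383), with the black look-alike behind and clear at (287,310).

Emit:
{"fn": "drive_tool", "kwargs": {"rows": [[0,0,0.3,0],[0,0,0.8,0],[0,0,1.3,0],[0,0,1.8,0],[0,0,2.3,0],[0,0,2.7,0],[0,0,2.94,0],[0,0,2.94,0]]}}

```text
clock: 1.48
position: [0.3635, 0.3205, 0.0264]
ee_rot: [-0.0, -0.018, 1.0, -0.0]
contact_force: [-0.3, -0.3, 0.9]
width: 0.0501
gripper_force: 0.0
```

Emit:
{"fn": "drive_tool", "kwargs": {"rows": [[0,0,0,0],[0,0,0,0],[0,0,0,0],[0,0,0,0],[0,0,0,0],[0,0,0,0],[0,0,0,0],[0,0,0,0]], "grip": 10}}

```text
clock: 2.15
position: [0.3647, 0.3201, 0.028]
ee_rot: [0.001, -0.017, 1.0, 0.001]
contact_force: [-0.7, 1.2, 6.3]
width: 0.018
gripper_force: 49.0
```

```bash
python3 go.py .591 .317 .20 92; python3 -c "
from h import *
snap('wrist','w2')"
```

```text
units [-9.05 -0.43 -6.87] turn -0.0 | pos [0.3647 0.3201 0.028 ] yaw 92.0 tilt 0.12 w 0.018 F [-0.7  1.2  6.3] t 2.15
```

View pics/w2.png

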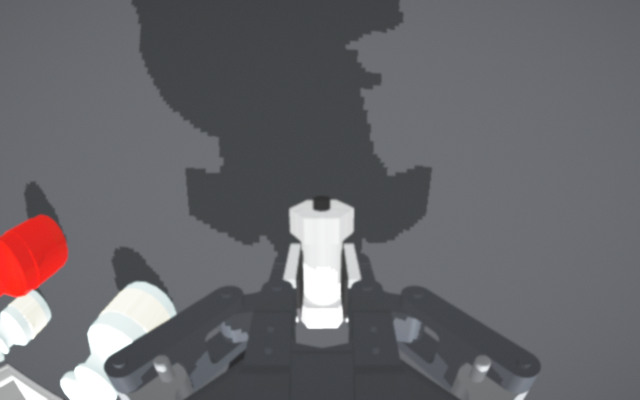

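The guard is gripped between the pads, width 18 mm, centred at about (322,260). Lifting it and carrying it to the dish.

Emit:
{"fn": "drive_tool", "kwargs": {"rows": [[0,0,-0.3,0],[0,0,-1,0],[0,0,-2,0],[0,0,-3.2,0],[0,0,-4.4,0],[0,0,-5.6,0],[0,0,-6.6,0],[0,0,-6.94,0]]}}

```text
clock: 2.87
position: [0.366, 0.3204, 0.2047]
ee_rot: [0.003, -0.017, 1.0, 0.002]
contact_force: [0.8, 0.7, -1.4]
width: 0.018
gripper_force: 49.0
```

Emit:
{"fn": "drive_tool", "kwargs": {"rows": [[-0.7,-0.02,0,0],[-2,-0.08,0,0],[-3.4,-0.15,0,0],[-4.8,-0.2,0,0],[-6.2,-0.27,0,0],[-7.6,-0.33,0,0],[-8.7,-0.38,0,0],[-9.08,-0.4,0,0]]}}

```text
clock: 3.53
position: [0.5956, 0.3165, 0.1984]
ee_rot: [0.001, -0.016, 1.0, -0.0]
contact_force: [-0.2, -0.1, -0.3]
width: 0.018
gripper_force: 49.0
```

Emit:
{"fn": "drive_tool", "kwargs": {"rows": [[0,0,0.3,0],[0,0,1,0],[0,0,2,0],[0,0,3,0],[0,0,4,0],[0,0,4.9,0],[0,0,5.4,0],[0,0,5.6,0]]}}

```text
clock: 4.2
position: [0.587, 0.3166, 0.0569]
ee_rot: [-0.004, -0.018, 1.0, -0.001]
contact_force: [-0.2, -0.2, -0.7]
width: 0.018
gripper_force: 49.0
```

```bash
python3 go.py .591 .317 .034 92
```

```text
units [-0.17  0.01  0.92] turn 0.01 | pos [0.587  0.3166 0.0569] yaw 92.1 tilt 0.49 w 0.018 F [-0.2 -0.2 -0.7] t 4.2
```

Emit:
{"fn": "drive_tool", "kwargs": {"rows": [[0,0,0.2,0],[0,0,0.4,0],[0,0,0.6,0],[0,0,0.8,0],[0,0,0.95,0],[0,0,1.03,0],[0,0,1.03,0],[0,0,1.03,0]]}}

```text
clock: 4.87
position: [0.5916, 0.3175, 0.0349]
ee_rot: [0.0, -0.018, 1.0, 0.0]
contact_force: [-1.0, -0.0, -1.4]
width: 0.0182
gripper_force: 49.0
```

Emit:
{"fn": "drive_tool", "kwargs": {"rows": [[0,0,0.04,0],[0,0,0.06,0],[0,0,0.06,0],[0,0,0.06,0],[0,0,0.06,0],[0,0,0.06,0],[0,0,0.06,0],[0,0,0.06,0]]}}

```text
clock: 5.53
position: [0.5916, 0.3176, 0.0334]
ee_rot: [0.0, -0.018, 1.0, 0.0]
contact_force: [0.2, -0.5, -1.5]
width: 0.0177
gripper_force: 49.0
```

Emit:
{"fn": "drive_tool", "kwargs": {"rows": [[0,0,0,0],[0,0,0,0],[0,0,0,0],[0,0,0,0],[0,0,0,0],[0,0,0,0],[0,0,0,0],[0,0,0,0]], "grip": 45}}

```text
clock: 6.2
position: [0.5915, 0.3175, 0.0334]
ee_rot: [0.0, -0.018, 1.0, 0.0]
contact_force: [-0.6, 0.1, 0.3]
width: 0.0451
gripper_force: 0.0
```

Emit:
{"fn": "drive_tool", "kwargs": {"rows": [[0,0,-0.3,0],[0,0,-1,0],[0,0,-2,0],[0,0,-3.2,0],[0,0,-4.4,0],[0,0,-5.6,0],[0,0,-6.5,0],[0,0,-6.7,0]]}}

```text
clock: 6.87
position: [0.5936, 0.3185, 0.2068]
ee_rot: [0.004, -0.018, 1.0, 0.002]
contact_force: [0.4, 0.0, 0.7]
width: 0.0451
gripper_force: 0.0
```

```bash
python3 - <<'E'
from h import *
im,d=snap('top','top1'); w=cloud('top',d)
p=w[100:310,120:330].reshape(-1,3)
q=p[(p[:,0]>.5)&(p[:,0]<.68)&(p[:,1]>.23)&(p[:,1]<.4)&(p[:,2]>.023)&(p[:,2]<.06)]
r=cv2.minAreaRect(q[:,:2].astype(np.float32)*1000); print(len(q),r,np.percentile(q[:,2],[50,97]))
q=p[(abs(p[:,0]-.4137)<.04)&(abs(p[:,1]-.2077)<.04)&(p[:,2]>.08)]; print(len(q),cv2.minAreaRect(q[:,:2].astype(np.float32)*1000))
E
python3 go.py .4137 .2077 .20 0
```

```text
250 ((590.950439453125, 318.7190856933594), (66.70439910888672, 27.208812713623047), 1.02186119556427) [0.028626  0.0338038]
366 ((421.89019775390625, 207.276611328125), (44.26244354248047, 36.655025482177734), 23.170236587524414)
units [ 7.33 -4.17  0.15] turn 15.34 | pos [0.5932 0.3183 0.2054] yaw 92.0 tilt 0.46 w 0.0452 F [ 0.9 -0.1  0.6] t 6.9167
```

The guard lies centred in the dish (0.591, 0.319). Next is the large bottle, at yaw 5° so the closing line also fits the spill tray's x.

Emit:
{"fn": "drive_tool", "kwargs": {"rows": [[0.6,-0.3,0,1],[1.6,-0.9,0,2.1],[2.8,-1.6,0,3.2],[4,-2.3,0,4.3],[5.2,-3,0,5.4],[6.3,-3.6,0,6.5],[7,-4,0,7.6],[7.24,-4.12,0,8.7]], "grip": 65}}

```text
clock: 7.58
position: [0.4094, 0.2061, 0.1993]
ee_rot: [-0.002, 0.427, 0.904, -0.002]
contact_force: [-1.4, -0.1, -0.4]
width: 0.0649
gripper_force: 0.0
```

Emit:
{"fn": "drive_tool", "kwargs": {"rows": [[0,0,0,1],[0,0,0,2],[0,0,0,3.1],[0,0,0,4.2],[0,0,0,5.2],[0,0,0,5.8],[0,0,0,5.8],[0,0,0,5.8]]}}

```text
clock: 8.25
position: [0.4135, 0.208, 0.1998]
ee_rot: [-0.001, 0.675, 0.738, -0.001]
contact_force: [0.5, -0.4, -0.4]
width: 0.0649
gripper_force: 0.0
```

```bash
python3 go.py .4137 .2077 .041 5; python3 -c "
from h import *
snap('wrist','w3')"
```

```text
units [-0.01  0.02  6.35] turn 0.02 | pos [0.4135 0.208  0.1998] yaw 5.1 tilt 0.12 w 0.0649 F [ 0.5 -0.4 -0.4] t 8.25
```

View pics/w3.png

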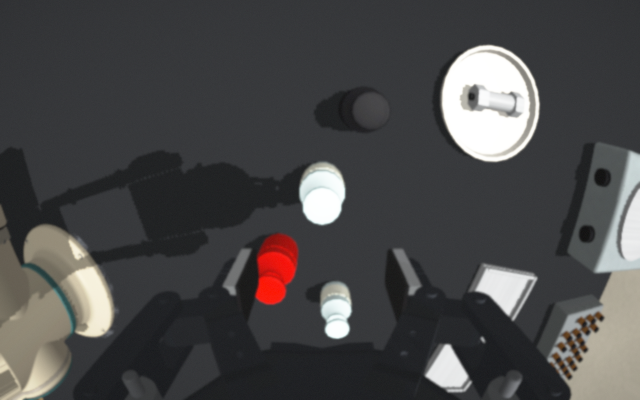

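The wrist view shows the large pale bottle at (323,195) on the finger midline, with red (275,265) and black (366,108) clear of the fingers' line. The guard lies in the dish at (497,98).

Emit:
{"fn": "drive_tool", "kwargs": {"rows": [[0,0,0.4,0],[0,0,1.3,0],[0,0,2.4,0],[0,0,3.6,0],[0,0,4.8,0],[0,0,5.8,0],[0,0,6.28,0],[0,0,6.28,0]]}}

```text
clock: 8.97
position: [0.4118, 0.2074, 0.041]
ee_rot: [-0.002, 0.675, 0.738, -0.003]
contact_force: [0.0, -0.3, -0.2]
width: 0.0645
gripper_force: 0.0
```

Emit:
{"fn": "drive_tool", "kwargs": {"rows": [[0,0,0,0],[0,0,0,0],[0,0,0,0],[0,0,0,0],[0,0,0,0],[0,0,0,0],[0,0,0,0],[0,0,0,0]], "grip": 30, "newtons": 40}}

```text
clock: 9.63
position: [0.415, 0.2085, 0.0447]
ee_rot: [0.0, 0.675, 0.737, 0.001]
contact_force: [0.0, -0.7, 6.0]
width: 0.0407
gripper_force: 41.1
```

```bash
python3 go.py .586 -.292 .20 5
```

```text
units [-20.54   5.07  -6.21] turn 0.0 | pos [0.415  0.2085 0.0447] yaw 5.0 tilt 0.11 w 0.0407 F [ 0.  -0.7  6. ] t 9.6333
```

Emit:
{"fn": "drive_tool", "kwargs": {"rows": [[0,0,-0.3,0],[0,0,-0.9,0],[0,0,-1.8,0],[0,0,-2.8,0],[0,0,-3.9,0],[0,0,-5,0],[0,0,-5.9,0],[0,0,-6.28,0]]}}

```text
clock: 10.3
position: [0.4155, 0.2087, 0.2042]
ee_rot: [0.001, 0.675, 0.737, 0.003]
contact_force: [0.3, 0.2, -1.5]
width: 0.0409
gripper_force: 40.6
```

Emit:
{"fn": "drive_tool", "kwargs": {"rows": [[-0.4,0.1,0,0],[-1.2,0.25,0,0],[-2.2,0.45,0,0],[-3.3,0.7,0,0],[-4.4,0.9,0,0],[-5.5,1.15,0,0],[-6.6,1.35,0,0],[-7.7,1.6,0,0]]}}

```text
clock: 10.97
position: [0.4696, 0.018, 0.1987]
ee_rot: [-0.002, 0.676, 0.737, -0.001]
contact_force: [1.4, -0.1, -1.3]
width: 0.0412
gripper_force: 40.6
```

Emit:
{"fn": "drive_tool", "kwargs": {"rows": [[-1.1,0.22,0,0],[-2.2,0.45,0,0],[-3.3,0.68,0,0],[-4.4,0.9,0,0],[-5.5,1.13,0,0],[-6.6,1.35,0,0],[-7.7,1.58,0,0],[-8.8,1.8,0,0]]}}

```text
clock: 11.63
position: [0.5337, -0.197, 0.1983]
ee_rot: [-0.002, 0.676, 0.737, -0.001]
contact_force: [0.6, 0.2, -1.3]
width: 0.0408
gripper_force: 40.6
```

Emit:
{"fn": "drive_tool", "kwargs": {"rows": [[-1.1,0.22,0,0],[-2.2,0.45,0,0],[-3.3,0.68,0,0],[-4.4,0.9,0,0],[-5.5,1.13,0,0],[-6.5,1.3,0,0],[-7.1,1.45,0,0],[-7.21,1.47,0,0]]}}

```text
clock: 12.3
position: [0.5865, -0.3752, 0.1974]
ee_rot: [-0.001, 0.676, 0.736, -0.001]
contact_force: [-0.2, 1.3, -1.7]
width: 0.0409
gripper_force: 40.6
```

Emit:
{"fn": "drive_tool", "kwargs": {"rows": [[0,0,0.3,0],[0,0,1,0],[0,0,2,0],[0,0,3,0],[0,0,3.9,0],[0,0,4.5,0],[0,0,4.8,0],[0,0,4.8,0]]}}

```text
clock: 12.97
position: [0.5853, -0.3691, 0.0777]
ee_rot: [-0.003, 0.675, 0.738, -0.0]
contact_force: [0.7, 0.2, -0.5]
width: 0.0408
gripper_force: 40.6
```

```bash
python3 go.py .5865 -.372 .051 5
```

```text
units [-0.12  0.04  1.07] turn 0.01 | pos [ 0.5853 -0.3691  0.0777] yaw 5.1 tilt 0.39 w 0.0408 F [ 0.7  0.2 -0.5] t 12.9667
```

Emit:
{"fn": "drive_tool", "kwargs": {"rows": [[0,0,0.2,0],[0,0,0.45,0],[0,0,0.7,0],[0,0,0.9,0],[0,0,1.05,0],[0,0,1.14,0],[0,0,1.14,0],[0,0,1.14,0]]}}

```text
clock: 13.63
position: [0.5874, -0.3717, 0.0522]
ee_rot: [-0.0, 0.676, 0.737, 0.0]
contact_force: [1.1, -0.3, -0.9]
width: 0.0408
gripper_force: 40.6
```

```bash
python3 go.py .5865 -.372 .050 5
python3 - <<'E'
from h import *
im,d=snap('scene','sc1')
c=im[150:230,150:270]; cv2.imwrite('pics/c1.png',cv2.resize(c[:,:,::-1],None,fx=6,fy=6,interpolation=cv2.INTER_CUBIC))
E
```

```text
units [-0.01 -0.04  0.09] turn 0.0 | pos [ 0.5874 -0.3717  0.0522] yaw 5.0 tilt 0.01 w 0.0408 F [ 1.1 -0.3 -0.9] t 13.6333
```

View pics/c1.png

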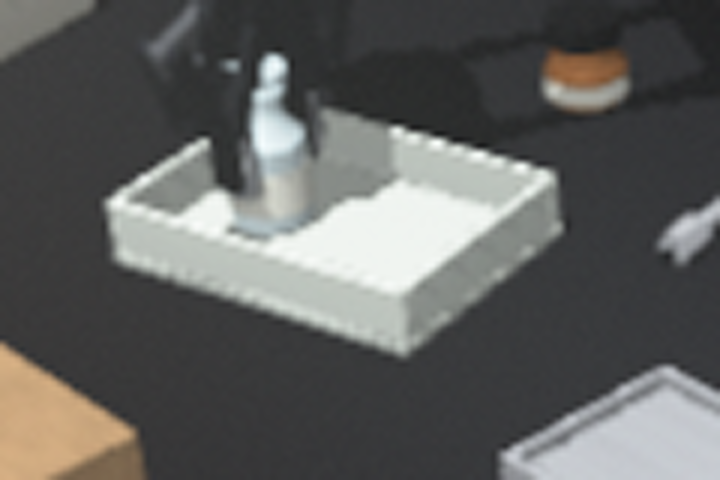

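The crop shows the bottle upright inside the spill tray at about (275,190), just above the floor. Lowering the last 2 mm and releasing.

Emit:
{"fn": "drive_tool", "kwargs": {"rows": [[0,0,0.04,0],[0,0,0.08,0],[0,0,0.09,0],[0,0,0.09,0],[0,0,0.09,0],[0,0,0.09,0],[0,0,0.09,0],[0,0,0.09,0]]}}

```text
clock: 14.35
position: [0.5874, -0.3716, 0.05]
ee_rot: [0.0, 0.675, 0.737, 0.0]
contact_force: [-0.0, -0.1, -1.5]
width: 0.0409
gripper_force: 40.6
```

Emit:
{"fn": "drive_tool", "kwargs": {"rows": [[0,0,0,0],[0,0,0,0],[0,0,0,0],[0,0,0,0],[0,0,0,0],[0,0,0,0],[0,0,0,0],[0,0,0,0]], "grip": 60}}

```text
clock: 15.02
position: [0.5874, -0.3716, 0.05]
ee_rot: [-0.0, 0.676, 0.737, 0.0]
contact_force: [-0.1, 0.2, -0.7]
width: 0.0602
gripper_force: 0.0
```

Emit:
{"fn": "drive_tool", "kwargs": {"rows": [[0,0,-0.3,0],[0,0,-0.9,0],[0,0,-1.8,0],[0,0,-2.8,0],[0,0,-3.9,0],[0,0,-5,0],[0,0,-5.8,0],[0,0,-6,0]]}}

```text
clock: 15.68
position: [0.589, -0.3728, 0.2054]
ee_rot: [0.004, 0.675, 0.737, 0.0]
contact_force: [-0.2, -0.1, 1.2]
width: 0.0602
gripper_force: 0.0
```

```bash
python3 go.py .442 .0695 .20 5
```

```text
units [18.14 -4.31  0.08] turn 0.0 | pos [ 0.589  -0.3728  0.2054] yaw 5.0 tilt 0.49 w 0.0602 F [-0.2 -0.1  1.2] t 15.6833
```

Emit:
{"fn": "drive_tool", "kwargs": {"rows": [[0.5,-0.12,0,0],[1.6,-0.38,0,0],[2.9,-0.68,0,0],[4.2,-1,0,0],[5.5,-1.3,0,0],[6.8,-1.6,0,0],[8.1,-1.9,0,0],[9.4,-2.2,0,0]]}}

```text
clock: 16.35
position: [0.5107, -0.1407, 0.1993]
ee_rot: [-0.001, 0.676, 0.737, -0.0]
contact_force: [0.5, 0.3, 0.6]
width: 0.06
gripper_force: 0.0
```

Emit:
{"fn": "drive_tool", "kwargs": {"rows": [[1.3,-0.3,0,0],[2.6,-0.6,0,0],[3.9,-0.9,0,0],[5.2,-1.2,0,0],[6.5,-1.5,0,0],[7.8,-1.85,0,0],[8.6,-2.03,0,0],[8.68,-2.05,0,0]]}}

```text
clock: 17.02
position: [0.4395, 0.0724, 0.1995]
ee_rot: [-0.002, 0.674, 0.739, -0.0]
contact_force: [0.1, -0.9, -0.5]
width: 0.0599
gripper_force: 0.0
```

Emit:
{"fn": "drive_tool", "kwargs": {"rows": [[0,0,0,0],[0,0,0.5,0],[0,0,1.3,0],[0,0,2.2,0],[0,0,3,0],[0,0,3.2,0],[0,0,3.2,0],[0,0,3.2,0]], "grip": 55}}

```text
clock: 17.68
position: [0.4427, 0.0686, 0.1203]
ee_rot: [0.0, 0.676, 0.737, 0.0]
contact_force: [0.4, -0.8, 0.7]
width: 0.0551
gripper_force: 0.0
```

```bash
python3 go.py .442 .0695 .036 5;  python3 -c "
from h import *
snap('wrist','w4')"
```

```text
units [ 0.04 -0.03  3.37] turn -0.01 | pos [0.4427 0.0686 0.1203] yaw 5.0 tilt 0.02 w 0.0551 F [ 0.4 -0.8  0.7] t 17.6833
```

View pics/w4.png

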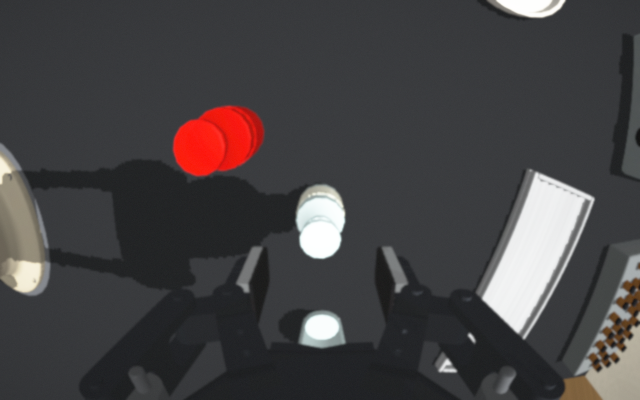

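The small bottle is centred at (321,215) between the pads, with the red look-alike (220,140) and the beaker (322,325) clear. Descending.

Emit:
{"fn": "drive_tool", "kwargs": {"rows": [[0,0,0.3,0],[0,0,0.9,0],[0,0,1.5,0],[0,0,2.1,0],[0,0,2.7,0],[0,0,3.2,0],[0,0,3.35,0],[0,0,3.35,0]]}}

```text
clock: 18.4
position: [0.4418, 0.0694, 0.0359]
ee_rot: [-0.0, 0.675, 0.737, -0.0]
contact_force: [-0.7, 0.2, 0.6]
width: 0.0548
gripper_force: 0.0
```

Emit:
{"fn": "drive_tool", "kwargs": {"rows": [[0,0,0,0],[0,0,0,0],[0,0,0,0],[0,0,0,0],[0,0,0,0],[0,0,0,0],[0,0,0,0],[0,0,0,0]], "grip": 22}}

```text
clock: 19.07
position: [0.4429, 0.0694, 0.0373]
ee_rot: [0.001, 0.675, 0.737, 0.001]
contact_force: [0.0, 0.3, 6.8]
width: 0.0326
gripper_force: 40.0
```

```bash
python3 go.py .5797 -.294 .20 5
```

```text
units [-14.96   4.19  -6.5 ] turn 0.0 | pos [0.4429 0.0694 0.0373] yaw 5.0 tilt 0.14 w 0.0326 F [0.  0.3 6.8] t 19.0667
```

Emit:
{"fn": "drive_tool", "kwargs": {"rows": [[0,0,-0.3,0],[0,0,-0.9,0],[0,0,-1.8,0],[0,0,-2.8,0],[0,0,-3.9,0],[0,0,-5,0],[0,0,-6.1,0],[0,0,-6.5,0]]}}

```text
clock: 19.73
position: [0.4437, 0.0694, 0.203]
ee_rot: [0.003, 0.675, 0.737, 0.002]
contact_force: [0.9, 0.6, -0.7]
width: 0.033
gripper_force: 39.8
```

Emit:
{"fn": "drive_tool", "kwargs": {"rows": [[-0.4,0.1,0,0],[-1.2,0.33,0,0],[-2.2,0.6,0,0],[-3.3,0.92,0,0],[-4.4,1.23,0,0],[-5.5,1.54,0,0],[-6.6,1.85,0,0],[-7.7,2.16,0,0]]}}

```text
clock: 20.4
position: [0.512, -0.1196, 0.1975]
ee_rot: [-0.001, 0.676, 0.737, -0.001]
contact_force: [1.3, 0.8, -0.5]
width: 0.0329
gripper_force: 39.8
```

Emit:
{"fn": "drive_tool", "kwargs": {"rows": [[-1.1,0.3,0,0],[-2.2,0.62,0,0],[-3.3,0.92,0,0],[-4.4,1.23,0,0],[-5.5,1.54,0,0],[-6.5,1.82,0,0],[-7.2,2.02,0,0],[-7.26,2.03,0,0]]}}

```text
clock: 21.07
position: [0.5792, -0.2984, 0.1966]
ee_rot: [-0.0, 0.677, 0.736, -0.001]
contact_force: [-0.1, -1.0, -1.0]
width: 0.0327
gripper_force: 39.8
```

Emit:
{"fn": "drive_tool", "kwargs": {"rows": [[0,0,0.3,0],[0,0,1,0],[0,0,2,0],[0,0,3,0],[0,0,4,0],[0,0,4.8,0],[0,0,5.1,0],[0,0,5.1,0]]}}

```text
clock: 21.73
position: [0.5767, -0.2918, 0.0683]
ee_rot: [-0.003, 0.675, 0.738, -0.0]
contact_force: [0.3, 0.6, -0.5]
width: 0.0327
gripper_force: 39.8
```

Emit:
{"fn": "drive_tool", "kwargs": {"rows": [[0,0,0.1,0],[0,0,0.3,0],[0,0,0.5,0],[0,0,0.7,0],[0,0,0.9,0],[0,0,1,0],[0,0,1,0],[0,0,1,0]]}}

```text
clock: 22.4
position: [0.579, -0.294, 0.0461]
ee_rot: [-0.0, 0.676, 0.737, 0.0]
contact_force: [-0.2, -0.4, -0.4]
width: 0.0329
gripper_force: 39.8
```

```bash
python3 go.py .5797 -.294 .043 5
```

```text
units [-0.    0.03  0.12] turn 0.0 | pos [ 0.579  -0.294   0.0461] yaw 5.0 tilt 0.02 w 0.0329 F [-0.2 -0.4 -0.4] t 22.4
```

Emit:
{"fn": "drive_tool", "kwargs": {"rows": [[0,0,0.05,0],[0,0,0.1,0],[0,0,0.13,0],[0,0,0.13,0],[0,0,0.13,0],[0,0,0.13,0],[0,0,0.13,0],[0,0,0.13,0]]}}

```text
clock: 23.07
position: [0.5791, -0.294, 0.0431]
ee_rot: [0.0, 0.676, 0.737, 0.0]
contact_force: [0.1, 0.7, -0.6]
width: 0.0324
gripper_force: 39.8
```

Emit:
{"fn": "drive_tool", "kwargs": {"rows": [[0,0,0,0],[0,0,0,0],[0,0,0,0],[0,0,0,0],[0,0,0,0],[0,0,0,0],[0,0,0,0],[0,0,0,0]], "grip": 52}}

```text
clock: 23.73
position: [0.5791, -0.2941, 0.043]
ee_rot: [0.0, 0.675, 0.737, 0.0]
contact_force: [-0.2, -0.2, -0.4]
width: 0.0522
gripper_force: 0.0
```

Emit:
{"fn": "drive_tool", "kwargs": {"rows": [[0,0,-0.3,0],[0,0,-0.9,0],[0,0,-1.8,0],[0,0,-2.8,0],[0,0,-3.9,0],[0,0,-5,0],[0,0,-5.8,0],[0,0,-6,0]]}}

```text
clock: 24.4
position: [0.5809, -0.2952, 0.1981]
ee_rot: [0.004, 0.675, 0.737, 0.001]
contact_force: [0.3, 0.1, 0.6]
width: 0.052
gripper_force: 0.0
```

```bash
python3 - <<'E'
from h import *
im,d=snap('top','top2'); w=cloud('top',d); p=w.reshape(-1,3)
def a(lo,hi,x0,x1,y0,y1):
    q=p[(p[:,0]>x0)&(p[:,0]<x1)&(p[:,1]>y0)&(p[:,1]<y1)&(p[:,2]>lo)&(p[:,2]<hi)]
    print(len(q),[np.round(v,1) for v in cv2.minAreaRect(q[:,:2].astype(np.float32)*1000)])
a(.085,.1,.55,.63,-.41,-.33); a(.006,.03,.34,.52,-.23,-.15)
E
python3 go.py .431 -.189 .12 -84
```

```text
0 [array([0., 0.]), array([0., 0.]), np.float64(0.0)]
372 [array([ 432.2, -205.4]), array([156.3,  50.7]), np.float64(6.1)]
units [ 4.76 -5.6   3.03] turn 14.84 | pos [ 0.5805 -0.2949  0.197 ] yaw 5.0 tilt 0.4 w 0.0521 F [0.2 0.5 0.1] t 24.45
```

Emit:
{"fn": "drive_tool", "kwargs": {"rows": [[0.4,-0.5,0,1],[1.1,-1.3,0,2.1],[1.9,-2.2,0,3.2],[2.7,-3.2,0,4.3],[3.5,-4.1,0,5.4],[4.2,-4.9,0,6.5],[4.6,-5.4,0,7.6],[4.71,-5.54,0,8.7]], "grip": 35}}

```text
clock: 25.12
position: [0.4268, -0.186, 0.1915]
ee_rot: [-0.002, 0.932, 0.363, -0.002]
contact_force: [-0.1, -0.6, -0.0]
width: 0.035
gripper_force: 0.0
```

Emit:
{"fn": "drive_tool", "kwargs": {"rows": [[0,0,0.3,1],[0,0,0.8,2],[0,0,1.5,3.1],[0,0,2.2,4.2],[0,0,2.8,5.3],[0,0,2.95,6.1],[0,0,2.95,6.12],[0,0,2.95,6.12]]}}

```text
clock: 25.78
position: [0.43, -0.1884, 0.1182]
ee_rot: [-0.001, 0.999, 0.054, -0.001]
contact_force: [-0.6, 0.3, 0.4]
width: 0.0354
gripper_force: 0.0
```

```bash
python3 go.py .431 -.189 .030 -84;  python3 -c "
from h import *
snap('wrist','w5')"
```

```text
units [0.04 0.04 3.53] turn 0.04 | pos [ 0.43   -0.1884  0.1182] yaw -83.8 tilt 0.15 w 0.0354 F [-0.6  0.3  0.4] t 25.7833
```

View pics/w5.png

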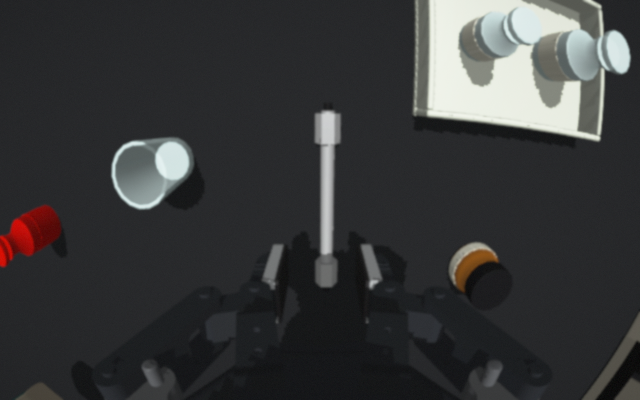

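The wrist view shows the column (fittings at (328,128) and (326,272)) centred between the pads, and both bottles upright in the spill tray at (500,35) and (580,50). Descending.

Emit:
{"fn": "drive_tool", "kwargs": {"rows": [[0,0,0.3,0],[0,0,0.9,0],[0,0,1.5,0],[0,0,2.1,0],[0,0,2.7,0],[0,0,3.3,0],[0,0,3.53,0],[0,0,3.53,0]]}}

```text
clock: 26.5
position: [0.43, -0.1883, 0.0299]
ee_rot: [-0.001, 0.999, 0.053, -0.001]
contact_force: [-0.2, -0.7, -0.7]
width: 0.0348
gripper_force: 0.0
```

Emit:
{"fn": "drive_tool", "kwargs": {"rows": [[0,0,0,0],[0,0,0,0],[0,0,0,0],[0,0,0,0],[0,0,0,0],[0,0,0,0],[0,0,0,0],[0,0,0,0]], "grip": 3, "newtons": 60}}

```text
clock: 27.17
position: [0.4316, -0.1895, 0.032]
ee_rot: [0.001, 0.999, 0.053, 0.001]
contact_force: [-0.8, -1.2, 6.3]
width: 0.0043
gripper_force: 52.8
```

```bash
python3 go.py .661 -.006 .16 -9
```

```text
units [ 9.91 -6.31 -5.11] turn -12.48 | pos [ 0.4316 -0.1895  0.032 ] yaw -83.9 tilt 0.15 w 0.0043 F [-0.8 -1.2  6.3] t 27.1667
```

Width 4.3 mm on a 10 mm tube means the pads are pinching only its top. Reopening, going 5 mm lower and regripping.

Emit:
{"fn": "drive_tool", "kwargs": {"rows": [[0,0,0,0],[0,0,0,0],[0,0,0,0],[0,0,0,0],[0,0,0,0],[0,0,0,0],[0,0,0,0],[0,0,0,0]], "grip": 25}}

```text
clock: 27.83
position: [0.4308, -0.1888, 0.031]
ee_rot: [-0.0, 0.999, 0.053, -0.0]
contact_force: [-0.3, -0.2, -0.5]
width: 0.0249
gripper_force: 0.0
```

Emit:
{"fn": "drive_tool", "kwargs": {"rows": [[0,0,0.1,0],[0,0,0.2,0],[0,0,0.2,0],[0,0,0.2,0],[0,0,0.2,0],[0,0,0.2,0],[0,0,0.2,0],[0,0,0.2,0]]}}

```text
clock: 28.5
position: [0.4309, -0.1889, 0.0261]
ee_rot: [0.0, 0.999, 0.053, 0.0]
contact_force: [-0.6, 0.9, -0.3]
width: 0.025
gripper_force: 0.0
```

Emit:
{"fn": "drive_tool", "kwargs": {"rows": [[0,0,0,0],[0,0,0,0],[0,0,0,0],[0,0,0,0],[0,0,0,0],[0,0,0,0],[0,0,0,0],[0,0,0,0]], "grip": 3, "newtons": 40}}

```text
clock: 29.17
position: [0.4309, -0.1889, 0.0262]
ee_rot: [0.0, 0.999, 0.053, 0.0]
contact_force: [-1.0, -0.5, 4.0]
width: 0.0083
gripper_force: 39.1
```

```bash
python3 go.py .661 -.006 .16 -9;  python3 -c "
from h import *
snap('wrist','w6')"
```

```text
units [ 9.93 -6.3  -5.35] turn -12.48 | pos [ 0.4309 -0.1889  0.0262] yaw -83.9 tilt 0.02 w 0.0083 F [-1.  -0.5  4. ] t 29.1667
```

View pics/w6.png

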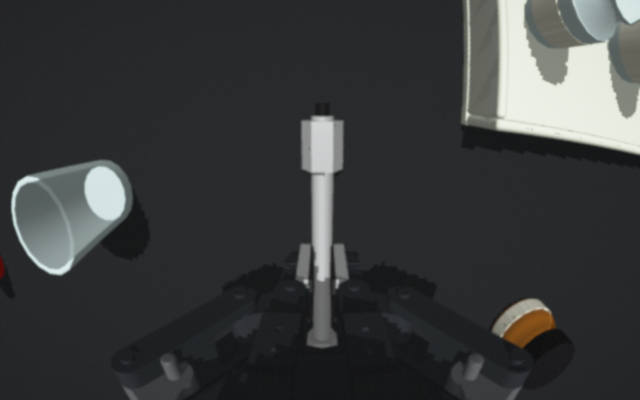

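The tube is now properly gripped (width 8.3 mm, pads at (305,262) and (340,262)).

Emit:
{"fn": "drive_tool", "kwargs": {"rows": [[0,0,-0.3,0],[0,0,-0.8,0],[0,0,-1.6,0],[0,0,-2.5,-0.5],[0,0,-3.4,-1.3],[0,0,-4.3,-2.3],[0,0,-5.1,-3.3],[0,0,-5.35,-4.3]]}}

```text
clock: 29.88
position: [0.432, -0.1895, 0.1629]
ee_rot: [0.002, 0.961, 0.277, 0.002]
contact_force: [1.0, -0.0, -0.9]
width: 0.0078
gripper_force: 39.2
```

Emit:
{"fn": "drive_tool", "kwargs": {"rows": [[0,0,0,-1],[0,0,0,-2],[0,0,0,-3.1],[0,0,0,-4.2],[0,0,0,-5.3],[0,0,0,-6.4],[0,0,0,-7.4],[0,0,0,-8.18]]}}

```text
clock: 30.55
position: [0.4304, -0.1885, 0.1597]
ee_rot: [-0.0, 0.759, 0.651, -0.0]
contact_force: [0.4, 0.8, -1.1]
width: 0.0079
gripper_force: 39.2
```

```bash
python3 go.py .661 -.006 .16 -9
```

```text
units [ 8.62  8.01 -0.01] turn 0.04 | pos [ 0.4304 -0.1885  0.1597] yaw -8.7 tilt 0.05 w 0.0079 F [ 0.4  0.8 -1.1] t 30.55
```

Emit:
{"fn": "drive_tool", "kwargs": {"rows": [[0.2,0.2,0,0],[0.6,0.6,0,0],[1.2,1.1,0,0],[1.8,1.7,0,0],[2.5,2.3,0,0],[3.2,3,0,0],[3.9,3.6,0,0],[4.6,4.3,0,0]]}}

```text
clock: 31.22
position: [0.5555, -0.0906, 0.1596]
ee_rot: [-0.001, 0.761, 0.648, -0.0]
contact_force: [0.3, 0.8, -0.6]
width: 0.0079
gripper_force: 39.2
```

Emit:
{"fn": "drive_tool", "kwargs": {"rows": [[0.7,0.65,0,0],[1.4,1.3,0,0],[2.1,1.95,0,0],[2.8,2.6,0,0],[3.4,3.1,0,0],[3.8,3.5,0,0],[4.02,3.71,0,0],[4.02,3.71,0,0]]}}

```text
clock: 31.88
position: [0.6635, -0.006, 0.1593]
ee_rot: [-0.0, 0.761, 0.649, 0.0]
contact_force: [-0.0, 0.1, -1.5]
width: 0.0074
gripper_force: 39.2
```

Emit:
{"fn": "drive_tool", "kwargs": {"rows": [[0,0,0.3,0],[0,0,1,0],[0,0,1.8,0],[0,0,2.6,0],[0,0,3.4,0],[0,0,4,0],[0,0,4.3,0],[0,0,4.3,0]]}}

```text
clock: 32.55
position: [0.6599, -0.008, 0.05]
ee_rot: [-0.002, 0.761, 0.649, -0.002]
contact_force: [-0.5, 0.3, -1.4]
width: 0.0077
gripper_force: 39.2
```

Emit:
{"fn": "drive_tool", "kwargs": {"rows": [[0,0,0.1,0],[0,0,0.25,0],[0,0,0.4,0],[0,0,0.55,0],[0,0,0.7,0],[0,0,0.76,0],[0,0,0.76,0],[0,0,0.76,0]]}}

```text
clock: 33.22
position: [0.6624, -0.0074, 0.0332]
ee_rot: [-0.0, 0.761, 0.649, 0.0]
contact_force: [-0.2, -0.2, -0.1]
width: 0.0082
gripper_force: 39.2
```

```bash
python3 go.py .661 -.006 .032 -9
python3 - <<'E'
from h import *
im,d=snap('scene','sc2')
c=im[190:290,210:350]; cv2.imwrite('pics/c2.png',cv2.resize(c[:,:,::-1],None,fx=5,fy=5,interpolation=cv2.INTER_CUBIC))
E
```

```text
units [ 0.05 -0.06  0.05] turn -0.0 | pos [ 0.6624 -0.0074  0.0332] yaw -9.0 tilt 0.01 w 0.0082 F [-0.2 -0.2 -0.1] t 33.2167
```

View pics/c2.png

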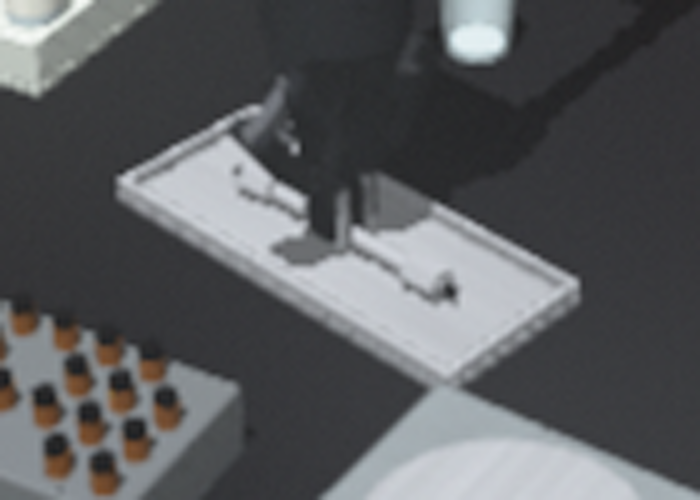

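The crop shows the column (from (245,180) to (450,285)) inside the tray and parallel to its long walls, just off the floor. Lowering about 1.5 mm, releasing and retreating.

Emit:
{"fn": "drive_tool", "kwargs": {"rows": [[0,0,0.03,0],[0,0,0.06,0],[0,0,0.06,0],[0,0,0.06,0],[0,0,0.06,0],[0,0,0.06,0],[0,0,0.06,0],[0,0,0.06,0]]}}

```text
clock: 33.93
position: [0.6624, -0.0074, 0.0318]
ee_rot: [0.0, 0.761, 0.649, 0.0]
contact_force: [0.5, -0.1, -0.9]
width: 0.0078
gripper_force: 39.2
```

Emit:
{"fn": "drive_tool", "kwargs": {"rows": [[0,0,0,0],[0,0,0,0],[0,0,0,0],[0,0,0,0],[0,0,0,0],[0,0,0,0],[0,0,0,0],[0,0,0,0]], "grip": 32}}

```text
clock: 34.6
position: [0.6624, -0.0074, 0.0318]
ee_rot: [-0.0, 0.761, 0.649, 0.0]
contact_force: [0.1, -0.5, -0.4]
width: 0.0317
gripper_force: 0.0
```

Emit:
{"fn": "drive_tool", "kwargs": {"rows": [[0,0,-0.3,0],[0,0,-0.9,0],[0,0,-1.8,0],[0,0,-2.8,0],[0,0,-3.9,0],[0,0,-5,0],[0,0,-6.1,0],[0,0,-7,0]]}}

```text
clock: 35.27
position: [0.6627, -0.0074, 0.2099]
ee_rot: [0.001, 0.761, 0.649, 0.001]
contact_force: [-0.5, 0.1, -0.6]
width: 0.032
gripper_force: 0.0
```

Emit:
{"fn": "drive_tool", "kwargs": {"rows": [[0.5,0,-0.3,0],[1.5,0,-0.6,0],[2.7,0,-1,0],[3.9,0,-1,0],[5.1,0,-1,0],[6.1,0,-1,0],[6.4,0,-1,0],[6.4,0,-1,0]]}}

```text
clock: 35.93
position: [0.687, 0.1537, 0.2307]
ee_rot: [-0.001, 0.759, 0.651, -0.0]
contact_force: [-0.4, -0.0, 0.8]
width: 0.0319
gripper_force: 0.0
```

Run:
```python
from h import *
im,d=snap('top','top3'); w=cloud('top',d); p=w.reshape(-1,3)
def a(n,lo,hi,x0,x1,y0,y1):
    q=p[(p[:,0]>x0)&(p[:,0]<x1)&(p[:,1]>y0)&(p[:,1]<y1)&(p[:,2]>lo)&(p[:,2]<hi)]
    print(n,len(q),[np.round(v,1) for v in cv2.minAreaRect(q[:,:2].astype(np.float32)*1000)],np.percentile(q[:,2],97).round(4) if len(q) else 0)
a('large',.085,.1,.55,.63,-.41,-.33); a('small',.07,.085,.55,.63,-.33,-.25); a('col',.0175,.04,.61,.71,-.1,.1)
a('guard',.0235,.06,.53,.65,.26,.38); a('beaker',.05,.07,.4,.5,-.1,-.01); a('jar',.045,.06,.34,.44,-.38,-.28)
print(get_state()['position'],get_state()['clock'])
```

```text
large 168 [array([ 587.6, -370.9]), array([28.7, 29.9]), np.float64(45.1)] 0.0937
small 106 [array([ 578.7, -293.8]), array([23.7, 22. ]), np.float64(85.4)] 0.0803
col 206 [array([647.8,  10.1]), array([ 88.7, 170.8]), np.float64(15.6)] 0.024
guard 0 [array([0., 0.]), array([0., 0.]), np.float64(0.0)] 0
beaker 114 [array([454.1, -56.9]), array([45.4, 45.7]), np.float64(0.9)] 0.06
jar 295 [array([ 385.6, -331.4]), array([39.9, 39.9]), np.float64(36.5)] 0.0533
[0.68691914 0.15166072 0.23087688] 35.9833
```

View pics/top3.png

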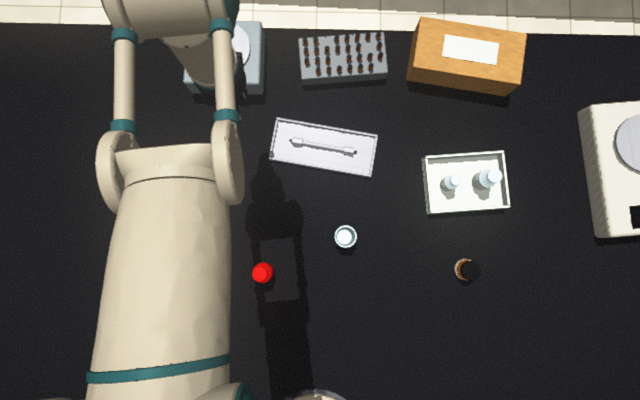

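The top view shows the column centred in its tray at (323,147) and both bottles upright in the spill tray at (452,183) and (489,178). The beaker (345,237) and jar (467,269) have not moved. The heights fit (91, 77 and 21 mm tops plus the usual 2.5 mm depth bias). The arm hides the guard here, but it measured centred in the dish earlier. Handing in.

```bash
python3 -c "
from rig import order; print(order.sign_off())"
```

```text
the job is handed in; nothing more can be done
None
```

I handed the job in at about 36 s: both bottles stand upright in the spill tray, the column lies flat in the steel tray, the guard holder lies in the dish, and the beaker and jar have not moved; sign-off gave no pass/fail result.

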